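# Jack up the stock rack and hold it for a shim

## Robot

A 6-joint arm with a two-finger parallel gripper is mounted at the origin on the work surface. World frame = base frame: x ahead of the robot, y to its left, z up, the work surface at z = 0. Lengths are in mm, angles in rad, forces in N, time in s.
With the tool pointing down it reaches from about 400 to 825 mm from the base axis. Payload 7 kg.
Tool frame: the origin (TCP) lies on the mounting face of the last link; the fingertips stand 173 mm ahead of it and the grasp point (between the pads) lies 155 mm ahead of it; z points along the fingers, y is the line along which they close (so a half turn about z gives the same grasp; the last joint's range is limited). The gripper opens to 85 mm and grips with 20 to 120 N. Pads are 22 mm wide; open, the fingers measure 114 mm over their backs; the gripper's body (76 mm by 85 mm) begins 54 mm behind the grasp point. The pads swing forward as they close: fully open they stand 13 mm farther back than shut.
Start: joints at [-0.897, 0.359, 0.012, 0, -1.224, -0.288], TCP at [253.975, -625.374, 404.702] pointing down, gripper open.
Joint ranges: [-3.07, 3.07], [-1.43, 2.12], [-1.02, 1.25], [-3.03, 1.67], [-3.05, -0], [-3.03, 3.03]. Speed limits (rad/s): [2.39, 2.39, 3.01, 3.14, 3.14, 3.14].

## Interface

Orientations are given as [roll, pitch, yaw] about the fixed x, y, z axes, in that order (R = Rz(yaw) Ry(pitch) Rx(roll)).
In Python, from rig import ctrl gives the robot as it stands.
- The arm moves only by the tool send_rows, never from a script. Its argument "motion" is a list of rows, each a list of 7 numbers: the shift along the tool's x, y, z in mm, then the turn, a rotation vector about the tool's x, y, z in rad, then the opening in per cent of the stroke, from 0 (shut) to 100 (fully open). A call has 1 to 10 rows; each row is the pose to reach, as a shift and turn from the pose commanded when the call began, along the tool's axes at that moment; what a row does not reach only later rows make up. A row lasts 1/12 s, in which the tool goes at most 41.7 mm and 7.16 degrees, less where a joint would pass 70% of its speed; a pose out of reach is approached as far as the arm can. A call with a gripper value outside its range is refused whole. The fingers move at their own pace and stop on an object; "grip_force" is the grip in N (left out, the last holds). Time passes only in rows, so rows that repeat a pose let the fingers close. It gives the time, the measured TCP pose, the force and the opening at its end, in the units of the state.
- ctrl.get_state(): the state, without advancing time (a new reading comes with each control period).
- ctrl.grab_frame(name): name is "scene" or "top" or "wrist"; returns a dict with "frame" (384x512x3 uint8, blue, green, red), "fovy" (degrees; the focal length in pixels is half the picture's height over the tangent of half this angle, whatever the lens; pixels are square), "cx", "cy" (the principal point, pixels), "T" (4x4, takes a point from camera to world coordinates). Camera axes: x right, y down, z forward; pixel columns grow to the right and rows downward; lengths in mm; the calibration is good to about 2 mm. The wrist camera is an equidistant fisheye: a pixel r from the principal point sees the ray r / f radians off the axis. A picture is of the moment at which its call begins. There is no depth.
- ctrl.finish_job(): hands the job in, once; it reports no verdict.
Trained networks look in a picture, given as the dict that the camera call returned (one of the last four; its "shot" number tells which), for a name from the list of things; names that differ only in an ending like _2 or _b are one class to them, and where a whole thing is asked for, a point or a joint stands for the part that bears it (a point fixed in the world has none). Each returns a list of dicts, best first, with "p" (0 to 1); they miss things now and then, are a little off and sometimes report something else, mostly with a low value. They report only what shows in the picture. A call takes as long as a camera call.
- ctrl.find_in(picture, target): "at" ([column, row] in pixels, amid what is visible of it).
- ctrl.spot_point(picture, target): "at" ([column, row] in pixels: a listed point, or the origin of a listed thing).
The state is a dict: "time_s": time; "joints": joint angles; "qvel": joint speeds; "joint_torque": joint torques, N m; "tool_pos": TCP position; "orientation": TCP orientation; "contact_force": force on the tool from outside, world axes, zero at the start; "torque": the same for the moment, N m; "opening": finger opening in mm.
Only numpy, scipy, OpenCV 4.12 (cv2) and the standard library are available. Lean on these libraries where they do the work, as an engineer would, in place of code of your own. Each camera call takes 0.05 s, during which the arm holds its last target. There are 200 camera calls.

## Task

The front feet of the stock rack need a shim: pick up the small toe jack and set it upright on the table with its round saddle centred under the round lift pad on the rack's front edge. Pump the handle once all the way down to seat the jack and let it spring all the way back up, then press the handle all the way down again, so that the jack carries the front of the rack, and finish while still holding the handle down. Keep the gripper off the rack and leave the other things on the table where they stand.

Things in the scene. Friction and masses are not known exactly. Their poses are not given: they have to be found in the camera images.
- jack: Loose toe jack, about 0.86 kg. Origin: at the underside, below the centre of its grip block; +x points to the toe (saddle), -x to the handle, z up. Dark steel base plate x -105 to +95 mm, 70 mm wide, 8 mm thick. Grey grip block 40 x 40 mm, top 82 mm up: grasp it from above across y. Saddle 72 mm ahead of the origin; handle pivot at x -30 mm, 62 mm up.
- saddle_top (a point): Centre of the top face of the jack's round steel saddle (32 mm diameter) on its toe: 72 mm ahead of the jack's origin, 45 mm up with the handle up, rising straight up 24 mm with a full stroke (60 mm per rad of handle).
- jack_handle (a joint): Angle of the jack's pump handle: 0 = fully up (it then rises 0.3 rad above level toward -x), 0.4 rad = fully down against its stop. A light spring (1 to 2 N at the grip) brings it back up when let go; pressing down under the rack's load takes about 4 to 9 N at the grip.
- handle_grip (a point): Centre of the black rubber cross grip at the handle's end: 18 mm thick bar, 64 mm long along the jack's y, 140 mm from the pivot. In the jack's frame it lies at x -164 mm, 103 mm up with the handle up, and x -169 mm, 48 mm up with the handle fully down. Press on it from above.
- rack: Low steel rack with two clear tubs, bolted down by its rear feet. Origin: on the table below the middle of its front edge; x points to its rear, z up. Deck x 0 to 300 mm, 420 mm wide, top 74 mm up, front rail top 82 mm; tubs to 140 mm high from x 105 mm back. Front feet at x 22, y +-190 mm. The plain square tabs sticking out 25 mm at y +-170 mm are not lift points.
- pad_under (a point): Centre of the underside of the lift pad: the only round pad (42 mm across, 9 mm thick, cross and 10 mm stud on top), 30 mm ahead of the rack's front edge, on a clamp that stays put, up to 65 mm left or right of the middle. At rest 57 mm above the table, 12 mm above the lowered saddle; a full stroke raises it about 12 mm (the rack tilts about its rear feet). The pad reaches 51 mm ahead of the edge.
- tub: Bystander: small clear tub with black lid, 110 x 90 x 76 mm, origin at the centre of its underside.
- jar_a: Bystander: clear jar with black cap, 68 mm diameter, 110 mm high, origin under its centre.
- jar_b: Bystander: glass jar with steel cap, 60 mm diameter, 90 mm high, origin under its centre.
- can: Bystander: tin can, 74 mm diameter, 100 mm high, origin under its centre.
- spray: Bystander: white bottle, 62 mm diameter, 170 mm high, origin under its centre.
- shims: Bystander: two shims stacked, 70 x 32 x 15 mm, origin under their centre.
- scoop: Bystander: steel spoon lying flat, origin under its middle.

How it is judged (in metres and radians):
On the way, in this order (a step that is already met when the one before it is completed fails the run):
1. the jack stands upright with its saddle centred under the lift pad, handle up, rack still down (horizontal distance between saddle_top and pad_under below 0.014 m and angle between jack's own z axis and vertical below 0.12 rad and value of joint jack_handle below 0.06 rad and height (world z) of pad_under below 0.0595 m and height (world z) of jack below 0.004 m), for 0.3 s.
2. first stroke: handle all the way down, the jack lifts the rack (horizontal distance between saddle_top and pad_under below 0.014 m and angle between jack's own z axis and vertical below 0.12 rad and value of joint jack_handle above 0.35 rad and height (world z) of pad_under above 0.0655 m and contact force between jack and rack above 3 N and contact force between each of the arm, the fingers and rack below 0.5 N), for 0.1 s.
3. the handle is let all the way back up, rack down, saddle still under the pad (horizontal distance between saddle_top and pad_under below 0.014 m and angle between jack's own z axis and vertical below 0.12 rad and value of joint jack_handle below 0.06 rad and height (world z) of pad_under below 0.0595 m), for 0.1 s.
4. second stroke: handle all the way down again, held by the fingers (all of step 2 and contact force between the fingers and jack above 1 N), for 0.2 s.
At the end, for the whole second after the job is handed in: Fingers press the handle (over 1 N), over 0.35 of 0.4 rad down; jack upright (0.12 rad), its saddle within 14 mm of the pad centre seen from above, carrying the rack (over 3 N), whose pad is raised over 8.5 mm (above 65.5 mm); the arm does not touch the rack (all of step 4); the arm keeps its last pose, push and grip.
It fails at once if the rack is raised by something other than the jack's saddle under its pad (height (world z) of pad_under above 0.061 m and horizontal distance between saddle_top and pad_under above 0.03 m).
It fails at once if the gripper or arm pushes on the rack (over 10 N) (contact force between any of the arm, the fingers and rack above 10 N).
It fails at once if another thing on the table is moved more than 40 mm or knocked over (distance of any of tub, jar_a, jar_b, can, spray, shims, scoop from where it was at the start of the episode above 0.04 m or angle between any of tub, jar_a, jar_b, can, spray, shims, scoop's own z axis and vertical above 0.5 rad).
It also fails if it takes over 58 s, if anything falls off the work surface, if the arm or the gripper's body presses on something with over 40 N, if the wrist force passes 120 N, or if a joint passes its speed limit or range.

## Working session

There is one attempt and no reset: what is moved stays moved. The work goes in short steps, Python scripts to look and compute and a tool call to move; the robot and the scene stay as the last step left them, time stands still between calls to the robot, and variables do not carry over. Pictures are saved under pics/ and viewed, on a budget of 10 in all, crops included, one or two more only if the job needs it, and the job is handed in when it is done.

Besides the shell and the picture viewer there is one more tool, called after "Request:" as a command line: name --pt "numbers of a row" for each row, then --argument value for the rest. send_rows: Moves the arm, as the interface text tells. Its arguments: {"type":"object","properties":{"motion":{"type":"array"},"grip_force":{"type":"number"}},"required":["motion"]}

```bash
mkdir -p pics; cat > h.py <<'E'
import numpy as np, cv2
from scipy.spatial.transform import Rotation as Ro
from rig import ctrl
def ray(p,uv,fish):
    f=192/np.tan(np.radians(p["fovy"])/2)
    d=np.array([uv[0]-p["cx"],uv[1]-p["cy"]])
    if fish:
        r=np.hypot(*d); th=r/f
        v=np.r_[d/max(r,1e-9)*np.sin(th),np.cos(th)]
    else: v=np.r_[d/f,1]
    T=np.array(p["T"]); v=T[:3,:3]@v
    return T[:3,3],v/np.linalg.norm(v)
def atz(p,uv,z,fish=False):
    o,v=ray(p,uv,fish); return o+v*(z-o[2])/v[2]
def tri(rays):
    A=sum(np.eye(3)-np.outer(v,v) for o,v in rays); b=sum((np.eye(3)-np.outer(v,v))@o for o,v in rays)
    return np.linalg.solve(A,b)
def proj(p,X,fish=False):
    T=np.array(p["T"]); c=T[:3,:3].T@(np.array(X)-T[:3,3]); f=192/np.tan(np.radians(p["fovy"])/2)
    if fish:
        r=np.hypot(c[0],c[1]); k=np.arctan2(r,c[2])*f/r
    else: k=f/c[2]
    return np.array([p["cx"]+c[0]*k,p["cy"]+c[1]*k])
E
cat > a.py <<'E'
from h import *
np.set_printoptions(precision=1,suppress=True)
P={}
for n in ("scene","top","wrist"):
    P[n]=ctrl.grab_frame(n)
R={}
for t in ("jack","saddle_top","handle_grip","pad_under","rack"):
    for n in P:
        r=ctrl.spot_point(P[n],t)[:2]
        for k in r: print(t,n,round(k["p"],2),np.array(k["at"]))
        if r: R.setdefault(t,[]).append(ray(P[n],r[0]["at"],n=="wrist"))
    if len(R.get(t,[]))>1: print(t,"tri",tri(R[t]), "st" ,tri(R[t][:2]))
for t in ("tub","jar_a","can","spray","shims","scoop"):
    for k in ctrl.spot_point(P["top"],t)[:3]: print(t,round(k["p"],2),atz(P["top"],k["at"],0))
cv2.imwrite("pics/a.png",np.hstack([cv2.resize(P[n]["frame"],None,fx=.78,fy=.78) for n in ("scene","top")]))
cv2.imwrite("pics/w.png",P["wrist"]["frame"])
E
python3 a.py
```

```text
jack scene 0.88 [335.3 244.7]
jack top 0.98 [157.9 212.4]
jack tri [513.1 328.9 -28. ] st [513.1 328.9 -28. ]
saddle_top scene 0.65 [229.3 236.7]
saddle_top scene 0.52 [336.1 249.3]
saddle_top top 0.52 [144.5 191.3]
saddle_top tri [698.  183.7 155.1] st [698.  183.7 155.1]
handle_grip scene 0.49 [342.6 197. ]
handle_grip scene 0.36 [229.6 240.7]
handle_grip top 0.56 [163.6 256.1]
handle_grip tri [357.2 278.5  91.5] st [357.2 278.5  91.5]
pad_under scene 0.64 [235.1 229. ]
pad_under scene 0.59 [334.7 242.4]
pad_under top 0.43 [251.6 152.3]
pad_under tri [716.7 -17.4  42.3] st [716.7 -17.4  42.3]
rack scene 0.76 [229.3 239. ]
rack scene 0.52 [334.5 239.2]
rack top 0.91 [256.  145.2]
rack tri [748.5 -29.5   6.4] st [748.5 -29.5   6.4]
tub 0.84 [ 508.  -337.9    0. ]
jar_a 0.86 [ 680.1 -434.2    0. ]
jar_a 0.83 [667.  438.6  -0. ]
can 0.82 [480.7 523.9   0. ]
spray 0.57 [ 531.4 -533.7    0. ]
shims 0.54 [ 376.7 -123.7    0. ]
scoop 0.9 [379.5  61.    0. ]
scoop 0.31 [492.3 536.4   0. ]
```

View pics/a.png

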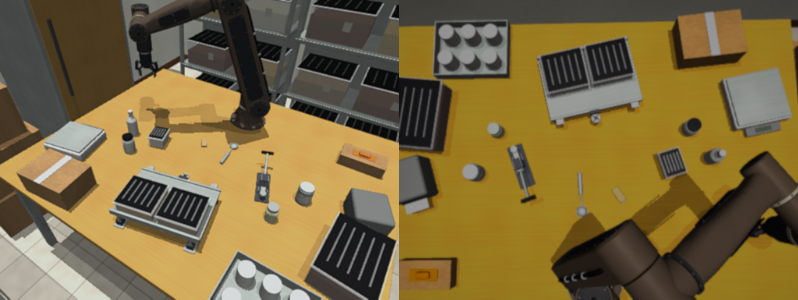

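```bash
cat > b.py <<'E'
from h import *
np.set_printoptions(precision=2,suppress=True)
s=ctrl.get_state(); print(s["time_s"],np.array(s["tool_pos"]),np.array(s["orientation"]),s["opening"],np.array(s["contact_force"]))
print(Ro.from_euler('xyz',s["orientation"]).as_matrix())
p=ctrl.grab_frame("top")
for uv,z in (((157.9,212.4),0),((163.6,256.1),103),((251.6,152.3),57),((147,183),45)): print(atz(p,uv,z))
T=np.array(ctrl.grab_frame("wrist")["T"]); print(T)
im=p["frame"][90:290,90:350]; cv2.imwrite("pics/b.png",cv2.resize(im,None,fx=3,fy=3,interpolation=cv2.INTER_CUBIC))
E
python3 b.py
```

```text
1.2 [ 253.97 -625.38  404.67] [ 3.14 -0.   -2.76] 85.70019442136915 [-0.73  0.2   0.33]
[[-0.93 -0.38 -0.  ]
 [-0.38  0.93  0.  ]
 [ 0.    0.   -1.  ]]
[510.28 323.04   0.  ]
[355.59 280.09 103.  ]
[710.56 -13.01  57.  ]
[609.28 353.21  45.  ]
[[  -0.38    0.89    0.26  188.06]
 [   0.93    0.36    0.11 -651.64]
 [   0.      0.28   -0.96  374.59]
 [   0.      0.      0.      1.  ]]
```

View pics/b.png

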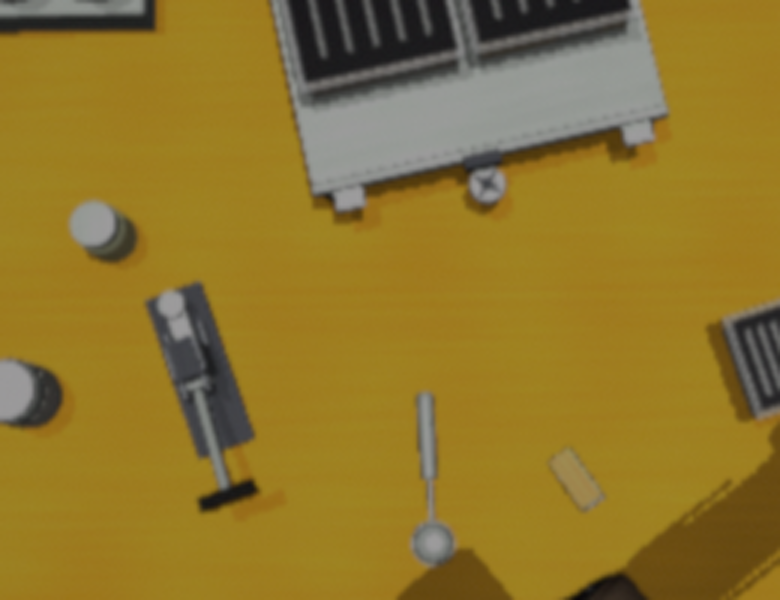

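Request:
send_rows --pt "-33 23 1 0 0 0.02 100" --pt "-66 46 3 0 0 0.04 100" --pt "-99 69 5 0 0 0.06 100" --pt "-132 92 6 0 0 0.08 100" --pt "-165 115 8 0 0 0.1 100" --pt "-198 138 10 0 0 0.12 100" --pt "-231 161 11 0 0 0.14 100" --pt "-264 184 12 0 0 0.16 100" --pt "-297 207 14 0 0 0.18 100" --pt "-320 226 15 0 0 0.18 100"

```text
time_s: 2.13
tool_pos: [466.7, -293.2, 389.9]
orientation: [-3.141, 0.001, -2.936]
contact_force: [0.2, -0.6, -0.4]
opening: 85.6
```

```bash
cat > c.py <<'E'
from h import *
import sys
np.set_printoptions(precision=2,suppress=True)
# usage: c.py tx ty tz yaw -> shift in tool axes and turn about tool z
s=ctrl.get_state(); t=np.array(s["tool_pos"]); R=Ro.from_euler('xyz',s["orientation"])
a=[float(x) for x in sys.argv[1:]]
print(s["time_s"],t,np.array(s["orientation"]),s["opening"],np.array(s["contact_force"]))
if a:
    # jack yaw a[3] -> tool x = -jack x, z down
    G=Ro.from_matrix(np.array([[-np.cos(a[3]),-np.sin(a[3]),0],[-np.sin(a[3]),np.cos(a[3]),0],[0,0,-1]]).T)
    print("shift",R.inv().apply(np.array(a[:3])-t),"turn",(R.inv()*G).as_rotvec())
E
python3 c.py 640 -20 380 0.2
```

```text
2.1333 [ 466.75 -293.18  389.89] [-3.14  0.   -2.94] 85.6115242546251 [ 0.18 -0.59 -0.45]
shift [-225.37  232.06   10.02] turn [-0.    0.    0.01]
```

Request:
send_rows --pt "-25 26 1 0 0 0 100" --pt "-50 52 2 0 0 0 100" --pt "-75 77 3 0 0 0 100" --pt "-100 103 4 0 0 0 100" --pt "-125 129 5 0 0 0 100" --pt "-150 155 6 0 0 0 100" --pt "-175 180 7 0 0 0 100" --pt "-200 206 8 0 0 0 100" --pt "-225 232 10 0 0 0.01 100" --pt "-225 232 10 0 0 0.01 100"

```text
time_s: 2.97
tool_pos: [640.9, -17.9, 378.7]
orientation: [3.142, 0.0, -2.943]
contact_force: [-0.4, -0.3, -0.1]
opening: 85.4
```

```bash
cat > d.py <<'E'
from h import *
import sys
np.set_printoptions(precision=1,suppress=True)
w=ctrl.grab_frame("wrist"); t=ctrl.grab_frame("top"); sc=ctrl.grab_frame("scene")
np.savez("d.npz",T=w["T"],fovy=w["fovy"],cx=w["cx"],cy=w["cy"])
for n in ("pad_under","saddle_top","handle_grip","jack","rack"):
    L=[]
    for nm,p in (("wrist",w),("top",t),("scene",sc)):
        for k in ctrl.spot_point(p,n)[:2]:
            z={"pad_under":57,"saddle_top":45,"handle_grip":103}.get(n,0)
            print(n,nm,round(k["p"],2),np.array(k["at"]),atz(p,k["at"],z,nm=="wrist"))
cv2.imwrite("pics/"+sys.argv[1],cv2.resize(w["frame"],(768,576)))
E
python3 d.py w1.png
```

```text
pad_under wrist 0.83 [245.3 245.6] [715.1 -12.9  57. ]
pad_under scene 0.54 [234.6 228.9] [730.6 -15.9  57. ]
saddle_top top 0.66 [144.6 189.4] [586.8 361.2  45. ]
saddle_top scene 0.63 [337.4 249.2] [595.  360.3  45. ]
saddle_top scene 0.15 [341.6 197.8] [313.5 259.6  45. ]
handle_grip top 0.73 [165.8 257. ] [352.6 272.8 103. ]
handle_grip top 0.39 [347.8 211.5] [ 495.2 -329.3  103. ]
handle_grip scene 0.61 [343.  196.4] [368.6 278.3 103. ]
jack wrist 0.76 [496.6 141.6] [519.2 330.3   0. ]
jack top 0.8 [156. 213.] [508.2 329.8   0. ]
jack scene 0.97 [336.7 242.8] [525.9 335.5   0. ]
rack wrist 0.79 [235.6 246.6] [747.3 -21.5  -0. ]
rack scene 0.78 [231.6 240.5] [745.8 -21.5   0. ]
```

View pics/w1.png

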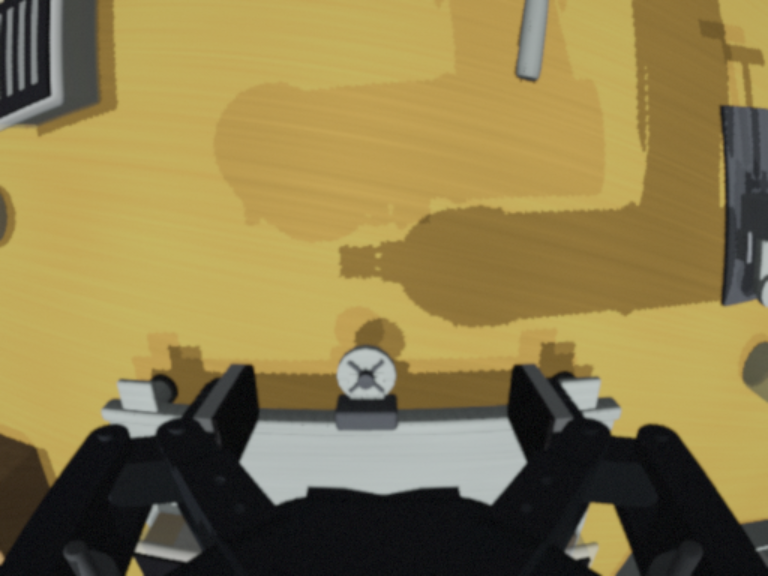

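```bash
python3 c.py 500 325 370 0.36; python3 - <<'E'
from h import *
d=dict(np.load("d.npz"))
for z in (66,70,76): print(z,atz(d,(244,249.7),z,True))
E
```

```text
3.8667 [638.25 -22.48 379.69] [ 3.14 -0.   -2.95] 85.22804568350085 [-0.91  0.35 -0.07]
shift [ 68.01 367.74   9.7 ] turn [ 0.   -0.   -0.16]
66 [715.76200843 -13.95342949  66.        ]
70 [713.7144748  -14.19801414  70.        ]
76 [710.64317436 -14.56489112  76.        ]
```

Request:
send_rows --pt "7 38 1 0 0 -0.02 100" --pt "14 76 2 0 0 -0.04 100" --pt "21 114 3 0 0 -0.06 100" --pt "28 152 4 0 0 -0.08 100" --pt "35 190 5 0 0 -0.1 100" --pt "42 228 6 0 0 -0.12 100" --pt "49 266 7 0 0 -0.14 100" --pt "56 304 8 0 0 -0.16 100" --pt "63 342 9 0 0 -0.16 100" --pt "68 368 10 0 0 -0.16 100"

```text
time_s: 4.7
tool_pos: [498.6, 328.0, 369.9]
orientation: [3.141, 0.001, -2.784]
contact_force: [0.0, -0.1, -0.1]
opening: 85.5
```

```bash
sed -i 's/("pad_under","saddle_top","handle_grip","jack","rack")/("saddle_top","handle_grip","jack")/' d.py; python3 d.py w2.png; python3 c.py
```

```text
saddle_top wrist 0.64 [248.1 255.8] [583.8 352.3  45. ]
saddle_top top 0.63 [146.6 193.1] [573.7 353.9  45. ]
saddle_top scene 0.51 [337.2 249.9] [598.6 361.   45. ]
saddle_top scene 0.5 [290.4 193.4] [411.3  59.1  45. ]
handle_grip wrist 0.57 [249.5  16.5] [362.5 273.2 103. ]
handle_grip top 0.63 [163.6 251.9] [369.3 280.3 103. ]
handle_grip scene 0.55 [342.9 194.7] [358.8 273.8 103. ]
jack wrist 0.8 [253.  187.3] [519.1 333.9   0. ]
jack top 0.72 [157.3 210.8] [516.  325.3   0. ]
jack scene 0.97 [337.2 244. ] [530.7 339.7   0. ]
5.3 [500.3  324.57 369.8 ] [ 3.14  0.   -2.79] 85.40877994609632 [-0.44 -0.24  0.2 ]
```

View pics/w2.png

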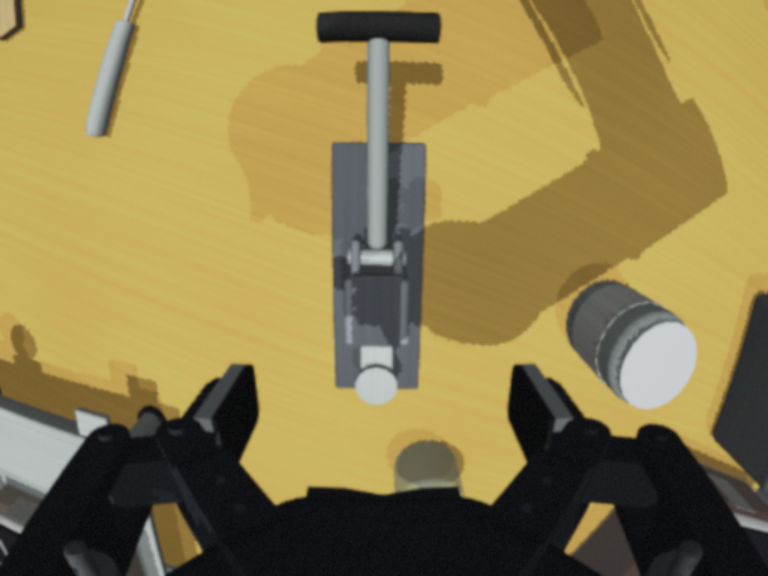

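```bash
python3 - <<'E'
from h import *
np.set_printoptions(precision=1,suppress=True)
d=dict(np.load("d.npz"))
g=lambda u,v,z: atz(d,(u/1.5,v/1.5),z,True)
L={"sad":g(376,385,45),"grip":g(379,27,105),"piv":g(377,257,65),"rl":g(425,144,8),"rr":g(333,143,8),"fl":g(417,388,8),"fr":g(337,388,8)}
for k,v in L.items(): print(k,v)
X={"sad":(72,0),"grip":(-164,0),"piv":(-30,0),"rl":(-105,-35),"rr":(-105,35),"fl":(95,-35),"fr":(95,35)}
# fit yaw+translation; sign of y by best residual
for s in (1,-1):
    A=np.array([[X[k][0],s*X[k][1]] for k in L],float); B=np.array([L[k][:2] for k in L])
    a=A-A.mean(0); b=B-B.mean(0); th=np.arctan2((a[:,0]*b[:,1]-a[:,1]*b[:,0]).sum(),(a*b).sum())
    R=np.array([[np.cos(th),-np.sin(th)],[np.sin(th),np.cos(th)]]); t=B.mean(0)-R@A.mean(0)
    print(s,th,t,np.linalg.norm(A@R.T+t-B,axis=1))
E
```

```text
sad [583.8 355.4  45. ]
grip [363.5 276.3 105. ]
piv [488.3 321.2  65. ]
rl [407.6 328.    8. ]
rr [430.4 264.5   8. ]
fl [593.7 395.4   8. ]
fr [617.5 332.    8. ]
1 0.345606912098 [516.9 331.5] [ 1.   0.9  0.4 68.7 68.8 69.  68.6]
-1 0.34639513035454006 [516.9 331.6] [1.  0.9 0.4 1.6 1.6 1.5 1.3]
```

```bash
python3 c.py 517 331.5 215 0.346
```

```text
5.3 [500.3  324.57 369.8 ] [ 3.14  0.   -2.79] 85.40877994609632 [-0.44 -0.24  0.2 ]
shift [-18.05   0.69 154.8 ] turn [0.   0.   0.01]
```

Request:
send_rows --pt "-9 0 20 0 0 0.01 100" --pt "-18 0.7 50 0 0 0.01 100" --pt "-18 0.7 85 0 0 0.01 100" --pt "-18 0.7 115 0 0 0.01 100" --pt "-18 0.7 140 0 0 0.01 100" --pt "-18 0.7 152 0 0 0.01 100" --pt "-18 0.7 155 0 0 0.01 100" --pt "-18 0.7 155 0 0 0.01 30" --pt "-18 0.7 155 0 0 0.01 30" --pt "-18 0.7 155 0 0 0.01 30" --grip_force 60

```text
time_s: 6.13
tool_pos: [517.2, 332.7, 216.6]
orientation: [3.14, 0.003, -2.796]
contact_force: [-0.6, 0.5, 0.0]
opening: 51.3
```

Request:
send_rows --pt "0 0 0 0 0 0 30" --pt "0 0 0 0 0 0 30" --pt "0 0 0 0 0 0 30" --pt "0 0 0 0 0 0 30" --pt "0 0 0 0 0 0 30"

```text
time_s: 6.55
tool_pos: [517.1, 332.2, 216.8]
orientation: [3.141, 0.003, -2.795]
contact_force: [0.7, -3.6, 5.4]
opening: 39.3
```

```bash
python3 c.py 566 -43.7 267 0.2
```

```text
6.55 [517.14 332.17 216.84] [ 3.14  0.   -2.8 ] 39.312106266921425 [ 0.75 -3.6   5.36]
shift [  81.48 -370.12  -50.58] turn [0.   0.   0.15]
```

Request:
send_rows --pt "0 0 -15 0 0 0 30" --pt "0 0 -35 0 0 0 30" --pt "4 -20 -50 0 0 0.01 30" --pt "12 -54 -50 0 0 0.03 30" --pt "20 -90 -50 0 0 0.05 30" --pt "28 -126 -50 0 0 0.07 30" --pt "36 -162 -50 0 0 0.09 30" --pt "44 -198 -50 0 0 0.11 30" --pt "52 -234 -50 0 0 0.13 30" --pt "60 -270 -50 0 0 0.15 30"

```text
time_s: 7.38
tool_pos: [550.8, 56.0, 264.6]
orientation: [3.141, -0.001, -2.947]
contact_force: [0.7, 0.3, -8.4]
opening: 39.4
```

```bash
python3 c.py 566 -43.7 225 0.2
```

```text
7.3833 [550.76  55.99 264.58] [ 3.14 -0.   -2.95] 39.39547355140662 [ 0.66  0.31 -8.4 ]
shift [   4.28 -100.78   39.51] turn [ 0.   -0.   -0.01]
```

Request:
send_rows --pt "2 -30 0 0 0 0 30" --pt "3 -60 5 0 0 0 30" --pt "4 -85 15 0 0 0 30" --pt "4 -98 28 0 0 -0.01 30" --pt "4 -101 37 0 0 -0.01 30" --pt "4 -101 39 0 0 -0.01 30" --pt "4 -101 39 0 0 -0.01 30"

```text
time_s: 7.97
tool_pos: [566.7, -42.0, 224.8]
orientation: [3.141, -0.002, -2.937]
contact_force: [0.1, 0.5, -8.2]
opening: 39.5
```

```bash
sed -i 's/("saddle_top","handle_grip","jack")/("pad_under","saddle_top","handle_grip")/' d.py; python3 d.py w3.png; python3 c.py
```

```text
pad_under top 0.7 [125.2 167.8] [661.9 427.5  57. ]
pad_under top 0.57 [251.5 151.9] [712.  -12.7  57. ]
pad_under scene 0.48 [235.4 226.2] [717.  -21.6  57. ]
pad_under scene 0.46 [169.5 170.6] [ 592.8 -481.2   57. ]
saddle_top scene 0.45 [243.3 217.2] [648.3 -30.7  45. ]
handle_grip top 0.65 [ 99.8 222.2] [469.8 494.6 103. ]
handle_grip top 0.46 [273.6 241.9] [397.9 -82.1 103. ]
handle_grip scene 0.53 [264.9 170.9] [400.8 -81.2 103. ]
handle_grip scene 0.3 [248.8 211.7] [659.2   3.4 103. ]
8.5667 [567.4  -41.89 225.85] [ 3.14  0.   -2.94] 39.179662346927934 [ 0.53 -0.49 -9.39]
```

View pics/w3.png

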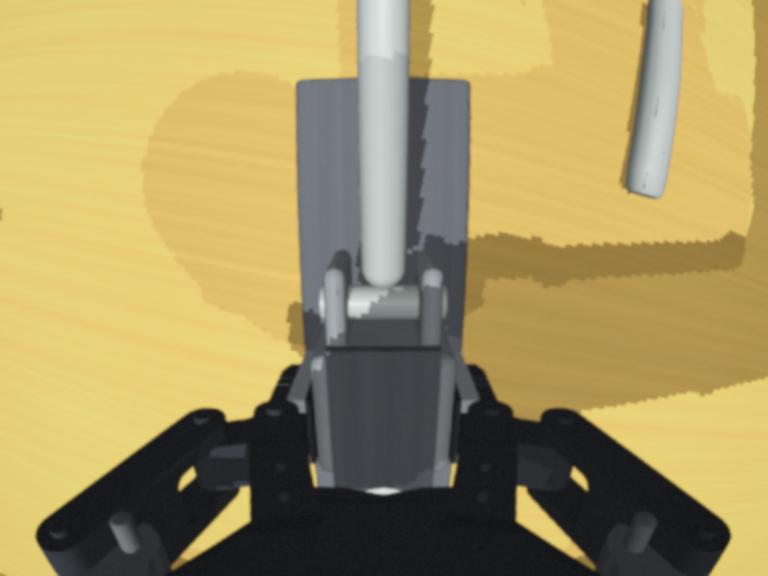

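```bash
python3 - <<'E'
from h import *
np.set_printoptions(precision=1,suppress=True)
d=dict(np.load("d.npz"))
c,s=np.cos(.204),np.sin(.204)
for n,u,v,z in (("blk rear -20",384,348,91),("base rear -105",383,81,17),("piv -30",384,302,76)):
    p=atz(d,(u/1.5,v/1.5),z,True)[:2]-[567.4,-41.9]; print(n,p@[c,s],p@[-s,c])
E
python3 c.py 644 -28 219 0.2
```

```text
blk rear -20 -26.39864040589006 1.178416078649264
base rear -105 -105.34741487577037 0.9824167160216002
piv -30 -33.85797501726812 1.2216453322061602
8.5667 [567.4  -41.89 225.85] [ 3.14  0.   -2.94] 39.179662346927934 [ 0.53 -0.49 -9.39]
shift [-77.83  -2.07   6.86] turn [0.   0.   0.01]
```

Request:
send_rows --pt "-8 -1 2 0 0 0.01 30" --pt "-20 -2 4 0 0 0.01 30" --pt "-34 -3 4 0 0 0.01 30" --pt "-48 -3 4 0 0 0.01 30" --pt "-60 -3 4 0 0 0.01 30" --pt "-70 -3 4 0 0 0.01 30" --pt "-77 -3 4 0 0 0.01 30" --pt "-79 -3 4 0 0 0.01 30" --pt "-79 -3 7 0 0 0.01 30" --pt "-79 -3 9 0 0 0.01 30"

```text
time_s: 9.4
tool_pos: [645.0, -28.9, 216.9]
orientation: [-3.142, -0.0, -2.946]
contact_force: [-6.2, 3.4, 12.3]
opening: 39.4
```

```bash
python3 d.py w4.png; python3 c.py; python3 - <<'E'
from h import *
p=ctrl.grab_frame("top"); q=ctrl.grab_frame("scene")
a=cv2.resize(p["frame"][125:275,200:300],(400,600),interpolation=cv2.INTER_CUBIC)
b=cv2.resize(q["frame"][150:300,185:285],(400,600),interpolation=cv2.INTER_CUBIC)
cv2.imwrite("pics/e.png",np.hstack([a,b]))
E
```

```text
pad_under scene 0.66 [238.4 227.7] [717.2  -7.1  57. ]
handle_grip top 0.67 [266.8 218.3] [475.9 -61.  103. ]
handle_grip scene 0.44 [256.7 183.7] [496.6 -63.5 103. ]
10.0 [645.04 -28.88 216.9 ] [ 3.14 -0.   -2.95] 39.64904603277389 [-3.51 -0.32 -1.72]
```

View pics/e.png

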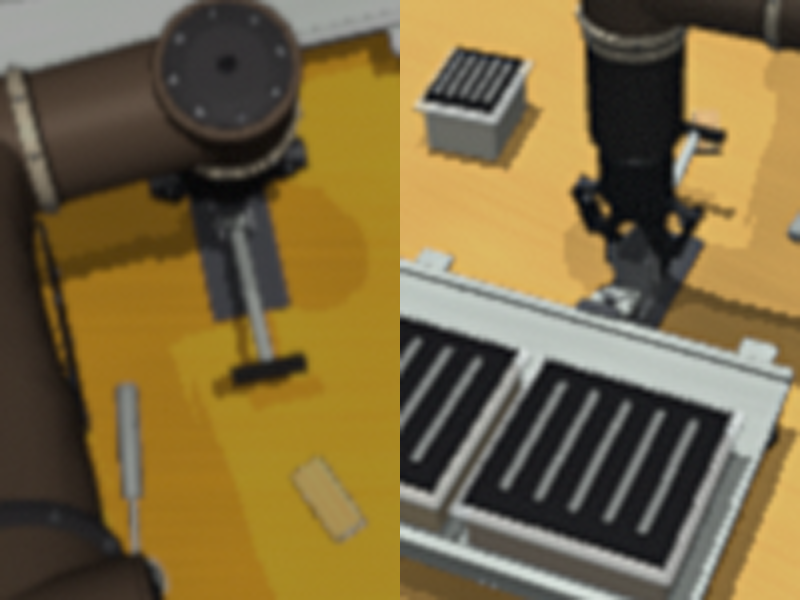

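Request:
send_rows --pt "0 0 0 0 0 0 100" --pt "0 0 0 0 0 0 100" --pt "0 0 0 0 0 0 100" --pt "0 0 0 0 0 0 100" --pt "0 0 0 0 0 0 100" --pt "0 0 -15 0 0 0 100" --pt "0 0 -50 0 0 0 100" --pt "0 0 -90 0 0 0 100" --pt "0 0 -130 0 0 0 100" --pt "0 0 -165 0 0 0 100"

```text
time_s: 10.93
tool_pos: [645.4, -28.9, 384.7]
orientation: [-3.141, 0.002, -2.946]
contact_force: [0.9, -0.6, 0.7]
opening: 85.5
```

```bash
python3 d.py w5.png; python3 c.py
```

```text
pad_under wrist 0.75 [257.7 239.2] [712.6 -11.9  57. ]
pad_under top 0.22 [100.3 225. ] [463.8 508.2  57. ]
pad_under scene 0.65 [235.8 223.6] [704.4 -28.5  57. ]
saddle_top wrist 0.93 [254.5 234.7] [713.3 -15.4  45. ]
saddle_top top 0.35 [344.7 210.8] [ 503.3 -330.3   45. ]
handle_grip wrist 0.73 [254.2   0. ] [481.8 -61.5 103. ]
handle_grip top 0.52 [265.7 216. ] [483.6 -57.5 103. ]
handle_grip top 0.15 [ 97.9 220.4] [475.9 501.1 103. ]
handle_grip scene 0.68 [257.8 183.8] [494.6 -59.2 103. ]
11.5333 [645.35 -28.84 380.81] [-3.14 -0.   -2.95] 85.48733561849912 [-0.41  0.01  0.56]
```

View pics/w5.png

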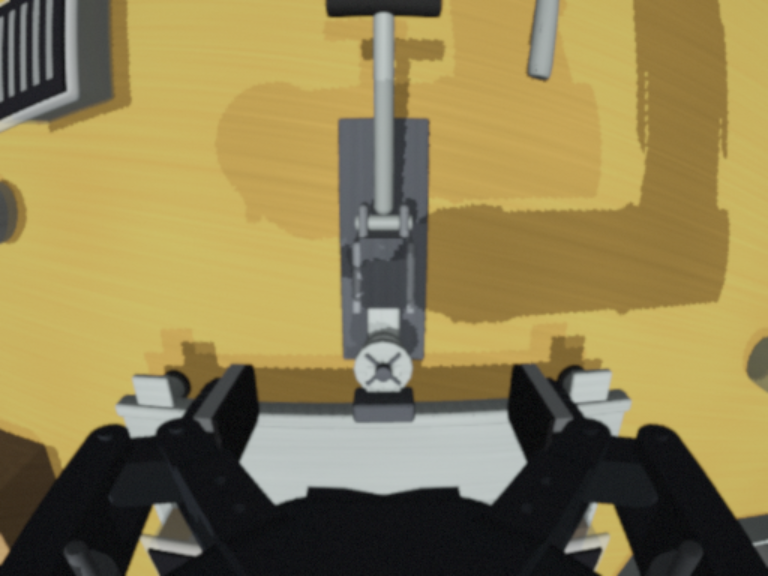

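```bash
python3 - <<'E'
from h import *
np.set_printoptions(precision=1,suppress=True)
d=dict(np.load("d.npz"))
g=lambda u,v,z: atz(d,(u/1.5,v/1.5),z,True)
L={"piv":g(384,223,65),"rl":g(429,120,8),"rr":g(340,120,8),"fl":g(424,357,8),"fr":g(342,358,8)}
X={"piv":(-30,0),"rl":(-105,35),"rr":(-105,-35),"fl":(95,35),"fr":(95,-35)}
A=np.array([X[k] for k in L],float); B=np.array([L[k][:2] for k in L])
a=A-A.mean(0); b=B-B.mean(0); th=np.arctan2((a[:,0]*b[:,1]-a[:,1]*b[:,0]).sum(),(a*b).sum())
R=np.array([[np.cos(th),-np.sin(th)],[np.sin(th),np.cos(th)]]); t=B.mean(0)-R@A.mean(0)
print(th,t,np.linalg.norm(A@R.T+t-B,axis=1),"saddle",t+R@[72,0],"grip",t+R@[-167,0])
print("pad disc",g(383,366,66),"stud",g(383,371,76))
E
python3 c.py 480 -62 320 0.2
```

```text
0.19172424980979294 [643.6 -27.7] [0.2 2.1 2.6 2.8 1.6] saddle [714.3 -14. ] grip [479.7 -59.5]
pad disc [714.6 -14.2  66. ] stud [713.6 -14.4  76. ]
11.5333 [645.35 -28.84 380.81] [-3.14 -0.   -2.95] 85.48733561849912 [-0.41  0.01  0.56]
shift [168.55  -0.35  61.06] turn [-0. -0. -0.]
```

Request:
send_rows --pt "18 0 0 0 0 0 0" --pt "45 0 5 0 0 0 0" --pt "80 1 15 0 0 0 0" --pt "110 1 30 0 0 0 0" --pt "140 1 45 0 0 0 0" --pt "160 1 60 0 0 0 0" --pt "168 1 65 0 0 0 0" --pt "168 1 70 0 0 0 0" --pt "168 1 70 0 0 0 0" --pt "168 1 70 0 0 0 0"

```text
time_s: 12.37
tool_pos: [481.6, -60.2, 312.1]
orientation: [-3.141, 0.001, -2.945]
contact_force: [-0.4, 0.4, 0.6]
opening: -0.1
```

```bash
python3 c.py 480 -60 230 0.195
```

```text
12.3667 [481.61 -60.24 312.1 ] [-3.14  0.   -2.95] -0.07506259920358505 [-0.35  0.45  0.57]
shift [ 1.59  0.58 82.1 ] turn [-0.  0.  0.]
```

Request:
send_rows --pt "1 0 15 0 0 0 0" --pt "2 0 25 0 0 0 0" --pt "2 0 33 0 0 0 0" --pt "2 0 41 0 0 0 0" --pt "2 0 49 0 0 0 0" --pt "2 0 57 0 0 0 0" --pt "2 0 65 0 0 0 0" --pt "2 0 72 0 0 0 0" --pt "2 0 77 0 0 0 0" --pt "2 0 77 0 0 0 0"

```text
time_s: 13.2
tool_pos: [477.8, -61.1, 233.6]
orientation: [-3.141, -0.003, -2.946]
contact_force: [-5.1, 0.6, 6.7]
opening: -0.5
```

Request:
send_rows --pt "0 0 2 0 0 0 0" --pt "0 0 4 0 0 0 0" --pt "0 0 4 0 0 0 0" --pt "0 0 4 0 0 0 0"

```text
time_s: 13.53
tool_pos: [478.1, -61.1, 230.6]
orientation: [-3.141, -0.001, -2.946]
contact_force: [-4.6, -0.9, 7.1]
opening: 0.0
```

```bash
python3 c.py; python3 - <<'E'
from h import *
p=ctrl.grab_frame("top"); q=ctrl.grab_frame("scene"); w=ctrl.grab_frame("wrist")
b=cv2.resize(q["frame"][150:300,185:285],(400,600),interpolation=cv2.INTER_CUBIC)
cv2.imwrite("pics/f.png",np.hstack([b,cv2.resize(w["frame"][60:384,160:376],(400,600))]))
E
```

```text
13.5333 [478.05 -61.06 230.63] [-3.14 -0.   -2.95] 0.026589764324166282 [-4.56 -0.86  7.09]
```

View pics/f.png

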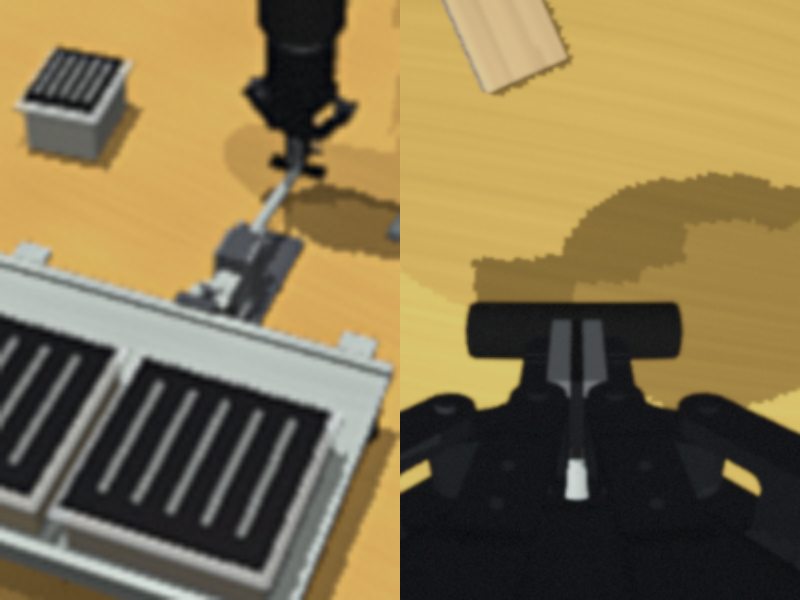

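Request:
send_rows --pt "0 0 1 0 0 0 0" --pt "0 0 2 0 0 0 0" --pt "0 0 3 0 0 0 0" --pt "0 0 3 0 0 0 0"

```text
time_s: 14.02
tool_pos: [478.2, -61.1, 228.6]
orientation: [-3.141, -0.001, -2.945]
contact_force: [-9.7, 0.8, 20.6]
opening: 0.2
```

Request:
send_rows --pt "0 0 -4 0 0 0 0" --pt "0 0 -10 0 0 0 0" --pt "0 0 -20 0 0 0 0" --pt "0 0 -30 0 0 0 0" --pt "0 0 -42 0 0 0 0" --pt "0 0 -54 0 0 0 0" --pt "0 0 -66 0 0 0 0" --pt "0 0 -90 0 0 0 0" --pt "0 0 -120 0 0 0 0" --pt "0 0 -150 0 0 0 0"

```text
time_s: 14.85
tool_pos: [478.6, -60.8, 378.7]
orientation: [-3.142, 0.0, -2.946]
contact_force: [0.6, -0.1, -0.6]
opening: 0.4
```

Request:
send_rows --pt "-20 0 0 0 0 0 0" --pt "-50 0 0 0 0 0 0" --pt "-85 0 0 0 0 0 0" --pt "-120 0 0 0 0 0 0" --pt "-150 0 0 0 0 0 0" --pt "-168 0 0 0 0 0 0" --pt "-168 0 0 0 0 0 0"

```text
time_s: 15.43
tool_pos: [646.7, -27.3, 376.2]
orientation: [-3.141, 0.0, -2.945]
contact_force: [0.0, -0.7, -0.3]
opening: -0.1
```

```bash
python3 d.py w6.png; python3 c.py
```

```text
pad_under wrist 0.65 [256.5 242.1] [713.1 -11.9  57. ]
pad_under scene 0.61 [237.  225.9] [712.2 -17.3  57. ]
saddle_top wrist 0.72 [255.4 237.7] [713.7 -13.   45. ]
handle_grip top 0.75 [267.9 215.6] [484.8 -64.8 103. ]
handle_grip top 0.15 [403.  203.2] [ 520.4 -512.5  103. ]
handle_grip scene 0.53 [258.6 181.8] [481.3 -63.6 103. ]
16.0333 [642.92 -28.29 378.12] [ 3.14  0.   -2.95] 0.22859952014350374 [ 0.28 -0.08  0.4 ]
```

View pics/w6.png

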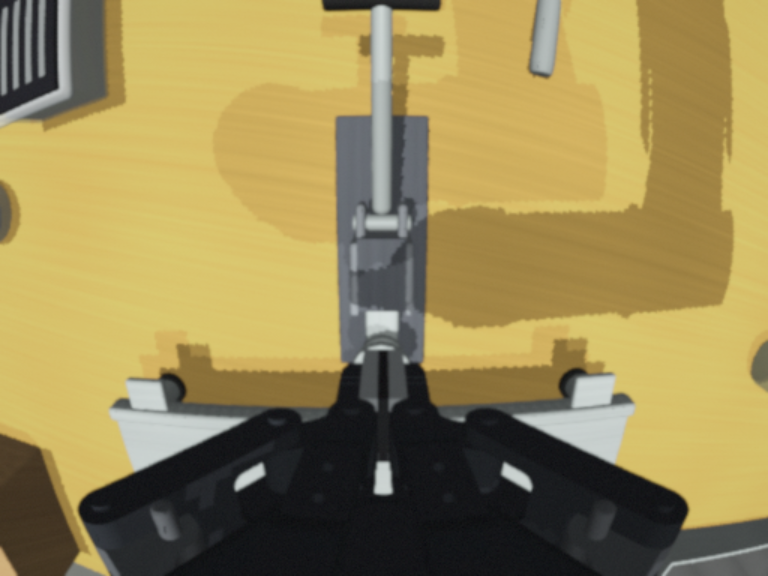

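Request:
send_rows --pt "20 0 0 0 0 0 0" --pt "50 0 0 0 0 0 0" --pt "85 0 0 0 0 0 0" --pt "120 0 10 0 0 0 0" --pt "150 0 25 0 0 0 0" --pt "167 0 50 0 0 0 0" --pt "167 0 66 0 0 0 0" --pt "167 0 66 0 0 0 0"

```text
time_s: 16.7
tool_pos: [477.2, -61.2, 309.6]
orientation: [3.141, -0.003, -2.946]
contact_force: [-1.5, 0.8, -0.2]
opening: -0.1
```

```bash
python3 c.py 479 -61 229 0.195
```

```text
16.7 [477.17 -61.17 309.59] [ 3.14 -0.   -2.95] -0.11109842422084952 [-1.48  0.78 -0.24]
shift [-2.11 -0.23 80.59] turn [ 0. -0.  0.]
```

Request:
send_rows --pt "-1 0 14 0 0 0 0" --pt "-1 0 25 0 0 0 0" --pt "-1 0 33 0 0 0 0" --pt "-1 0 41 0 0 0 0" --pt "-1 0 49 0 0 0 0" --pt "-1 0 57 0 0 0 0" --pt "-1 0 65 0 0 0 0" --pt "-1 0 73 0 0 0 0" --pt "-1 0 79 0 0 0 0" --pt "-1 0 82 0 0 0 0"

```text
time_s: 17.53
tool_pos: [479.8, -60.7, 229.0]
orientation: [-3.141, -0.002, -2.946]
contact_force: [-9.2, 0.2, 17.4]
opening: -0.2
```

Request:
send_rows --pt "0 0 0 0 0 0 0" --pt "0 0 0.5 0 0 0 0" --pt "0 0 0.5 0 0 0 0" --pt "0 0 0.5 0 0 0 0"

```text
time_s: 17.87
tool_pos: [479.7, -60.7, 229.5]
orientation: [-3.141, -0.002, -2.946]
contact_force: [-8.1, 0.3, 12.7]
opening: -0.3
```

```bash
python3 d.py w7.png; python3 c.py; python3 -c "
from rig import ctrl; print(ctrl.finish_job())"
```

```text
pad_under wrist 0.44 [254.  232.6] [471.4 -62.3  57. ]
pad_under top 0.54 [251.9 151.8] [712.3 -14.1  57. ]
pad_under scene 0.51 [235.1 224.6] [710.5 -27.6  57. ]
saddle_top wrist 0.51 [435.9 117.7] [387.9  29.6  45. ]
saddle_top top 0.55 [344.2 210.1] [ 505.7 -328.7   45. ]
saddle_top top 0.47 [250.7 151.6] [715.9  -9.8  45. ]
saddle_top scene 0.46 [166.3 193.7] [ 712.7 -392.    45. ]
handle_grip wrist 0.61 [251.5 233.2] [451.9 -66.8 103. ]
handle_grip scene 0.47 [258.6 191.8] [537.  -28.4 103. ]
handle_grip scene 0.3 [172.1 171.9] [ 634.5 -418.9  103. ]
18.4667 [479.64 -60.77 229.51] [-3.14 -0.   -2.95] -0.21501055426310603 [-7.29  0.96 13.94]
the job is handed in; nothing more can be done
None
```

The jack is set under the lift pad and pumped, and I handed the job in at about 18.5 s of the 58 s allowed, with the fingers still holding the handle down. The system gave no verdict.

- **Placing:** I gripped the jack by its block, carried it over and set it down with the saddle under the round pad. A close wrist-camera measurement put the saddle at (714.3, -14.0) mm and the pad at (714.6, -14.2) mm.
- **First stroke:** I pressed the handle to its stop, where the force rose from about 7 N to about 20 N, then released it. The next picture showed the handle back up. The networks put saddle and pad within about 1.5 mm of each other.
- **Second stroke:** I pressed to the stop again. The last reading was a steady 14 N up on the fingers, with the fingertips at about 57 mm, which matches the grip's height fully down. There was also a steady sideways force of about 7 N on the tool. I did not look again during the second stroke, but the same force in the first stroke did not shift the jack.

**Not confirmed:**
- **Rack height:** I never measured the raised pad's height directly. That the rack lifted is inferred from the handle's position and the forces.
- **Last network reports:** Most were unreliable because the arm hid the jack. Only the top camera's pad and saddle reports agreed with the measured place, to within about 5 mm.
- **Other things on the table:** I did not measure them again at the end. No reading or picture during the job suggested that I had touched any of them.

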